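# Open the label printer and lock its filter cartridge

### The job

Raise the label printer's slatted shutter by its yellow handle all the way, until it stays open by itself. The yellow-topped filter cartridge inside has only been dropped into its socket: push it down against its spring and twist it a quarter turn clockwise, so that it stays locked down when you let go. Leave the shutter open and the other things on the bench where they are.

Things in the scene. Friction and masses are not known exactly. Their poses are not given: they have to be found in the camera images.
- printer: Bench-top label printer, fixed, 410 long (x) x 300 wide (y) x 260 high: navy, with a rear hood and two side cheeks with arched tops that carry the aluminium tracks. Origin on the bench surface straight below the track axis, midway between the cheeks. +x points to its rear (hood), -x to its front (shutter, towards the robot), z up. The bay behind the shutter is 270 wide, reaching to x = -184.
- front_sill (a point): Middle of the top edge of the fixed front sill below the shutter, printer x = -190, 82 above the bench.
- track_axis (a point): Centre of the circular tracks, mid-width of the printer, 60 above the bench (x = y = 0 in the printer's frame). The slats run on a circle round the line through this point along the printer's y axis; their outer face has radius 190. No real part is at this point. The tracks are stiff: a grip that strays some mm from the circle builds up force.
- shutter (a joint): Slatted grey shutter's position along its curved tracks, as an angle round the track axis: 0 shut (the start), 1.4 rad at the open stop. Raising takes about 4 N at the handle. It has weight: let go below about 1.0 rad and it rolls shut; beyond about 1.2 rad it rolls gently onto its open stop and stays.
- handle (a point): Middle of the shutter's yellow handle, a round bar 14 thick, 140 long, along the printer's y axis, on posts 64 either side. Moves on a circle of radius 235 about the track axis: shut, 13 degrees above the axis' level in front (x -229, height 113); open, x +11, height 295. Gap to the slats 38: open fingers to about 40. The bar can turn in the grip, so a gripper can point down all the way.
- socket (a point): Centre of the bayonet socket's rim in the bay's floor, printer x = -100, y = 0, 56 above the bench; round, 88 across, black lips with two slots at its +y and -y sides, reachable from above when the shutter is open.
- cartridge: Filter cartridge, about 200 g, upright in the socket, hidden until the shutter is open. Origin at the centre of its underside, z up. Black cylinder 44 across, two lugs on its +y and -y sides; yellow cap 60 across at heights 55 to 63. At the start its origin is 39 above the bench, its axes parallel to the printer's, lugs in the slots. Locked: origin 32 above the bench, turned a quarter clockwise.
- grip_bar (a point): On the cartridge's axis in its upright yellow grip bar: 85 above the cartridge's underside, 10 below the bar's top. Bar 56 long (cartridge x axis), 14 thick (y), 32 high. A spring under the cartridge (5.5 N, 9 N at the bottom) lets it go down 13; 8 or more down it turns clockwise (from above) up to a stop at about 95 degrees. Let go there it rises until 7 down; unturned it springs up fully.
- multimeter: Loose red multimeter lying on the bench, 150 x 75 x 42; origin at the centre of its underside. To be left alone
- label_roll: Loose white paper label roll, 100 across, 60 high, standing on its end; origin at the centre of its underside. To be left alone
- cleaner_bottle: Loose white bottle with red cap, 60 across, 160 high; origin at the centre of its underside. To be left alone
- screwdriver: Loose screwdriver lying on the bench. To be left alone
- brush: Loose brush lying on the bench. To be left alone
- ribbon_core: Loose black ribbon core standing on end, 48 across at the foot, 85 high; origin at the centre of its underside. To be left alone

How it is judged:
By the outcome, as a careful person would: the job done as asked, in the order asked, and still so for the second after the job is handed in, with the robot touching nothing.
It also fails if it takes over 51 s, if anything falls off the work surface, if the arm or the gripper's body presses on something with over 40 N, if the wrist force passes 120 N, or if a joint passes its speed limit or range.

### The arm

A 7-joint arm with a two-finger parallel gripper is mounted at the origin on the work surface. World frame = base frame: x ahead of the robot, y to its left, z up, the work surface at z = 0. Lengths are in m, angles in degrees, forces in N, time in s.
With the tool pointing down it reaches from about 0.35 to 0.9 m from the base axis. Payload 19.9 kg.
Tool frame: the origin (TCP) lies between the finger pads; the fingertips stand 8 mm ahead of it and the grasp point (between the pads) lies 11 mm behind it; z points along the fingers, y is the line along which they close (so a half turn about z gives the same grasp; the last joint's range is limited). The gripper opens to 85 mm and grips with 20 to 120 N. Pads are 22 mm wide; open, the fingers measure 114 mm over their backs; the gripper's body (76 mm by 85 mm) begins 54 mm behind the grasp point. The pads swing forward as they close: fully open they stand 13 mm farther back than shut.
Start: joints at [-77.378, 23.915, -0.59, 92.452, 0.269, 63.638, -3.037], TCP at [0.162, 0.604, 0.239] pointing down, gripper open.
Joint ranges: [-161.28, 161.28], [-22.2, 115.67], [-73.04, 71.86], [3.21, 147.25], [-68.34, 248.33], [10.77, 114.83], [-161.83, 161.83]. Speed limits (degrees/s): [108.29, 108.29, 136.94, 136.94, 172.46, 172.46, 172.46].

### API

Orientations are given as [roll, pitch, yaw] about the fixed x, y, z axes, in that order (R = Rz(yaw) Ry(pitch) Rx(roll)).
In Python, from plant import read_state, snapshot, sign_off gives the robot as it stands.
- The arm moves only by the shell command python3 -m jog 'ROWS' [OPENING] [FORCE]. ROWS is JSON, a list of rows, each an object of numbers: "dx", "dy", "dz": the shift along the world's x, y, z in mm; "spin": the turn about the world's z in degrees. In form: [{"dx": .., "dy": .., "dz": .., "spin": ..}, ...]. A call has 1 to 20 rows; each row is the pose to reach, as a shift and turn from the pose commanded when the call began; what a row does not reach only later rows make up. A row lasts 1/10 s, in which the tool goes at most 50 mm and 8.59 degrees, less where a joint would pass 70% of its speed; a pose out of reach is approached as far as the arm can. A call with a gripper value outside its range is refused whole. OPENING is the finger opening in mm, from 0 to 85.4, set as the call begins (- or left out, the last holds). The fingers move at their own pace and stop on an object; FORCE is the grip in N (left out, the last holds). Time passes only in rows, so rows that repeat a pose let the fingers close. It gives the time, the measured TCP pose, the force, the opening and the grip force at its end, in the units of the state.
- read_state(): the state, without advancing time (a new reading comes with each control period).
- snapshot(name): name is "scene" or "top" or "wrist"; returns a dict with "image" (480x640x3 uint8, red, green, blue), "depth" (480x640 float32, m along the optical axis (not along the pixel's ray), 0 where there is no reading), "fov_y" (degrees; the focal length in pixels is half the picture's height over the tangent of half this angle, whatever the lens; pixels are square), "cx", "cy" (the principal point, pixels), "world_from_camera" (4x4, takes a point from camera to world coordinates). Camera axes: x right, y up, looking along -z (the intrinsics and any distortion apply to the point x, -y, -z); pixel columns grow to the right and rows downward; lengths in m; the calibration is good to about 2 mm. A picture is of the moment at which its call begins.
- sign_off(): hands the job in; it is judged then, once.
The state is a dict: "clock": time; "q": joint angles; "qd": joint speeds; "joint_efforts": joint torques, N m; "tool_pos": TCP position; "ee_rot": TCP orientation; "contact_force": force on the tool from outside, world axes, zero at the start; "moment": the same for the moment, N m; "width": opening from 0.0 (shut) to 1.0 (fully open); "gripper_force": force on a finger pad.
Only numpy, scipy, OpenCV 4.12 (cv2) and the standard library are available. Lean on these libraries where they do the work, as an engineer would, in place of code of your own. Each camera call takes 0.05 s, during which the arm holds its last target. There are 200 camera calls.

## Working session

There is one attempt and no reset: what is moved stays moved. The work goes in short steps, Python scripts to look and compute and a shell command to move; the robot and the scene stay as the last step left them, time stands still between calls to the robot, and variables do not carry over. Pictures are saved under pics/ and viewed, at most 10 in all, crops included, and the job is handed in when it is done.

```bash
mkdir -p pics; cat > h.py <<'E'
import numpy as np, cv2
from plant import read_state, snapshot, sign_off
def pts(s):
    f=240/np.tan(np.radians(s["fov_y"]/2)); d=s["depth"]
    v,u=np.mgrid[:480,:640]
    P=np.stack([(u-s["cx"])/f*d,-(v-s["cy"])/f*d,-d],-1)
    M=np.array(s["world_from_camera"]); W=P@M[:3,:3].T+M[:3,3]; W[d==0]=np.nan
    return W
def yellow(s):
    h=cv2.cvtColor(s["image"],cv2.COLOR_RGB2HSV)
    return cv2.inRange(h,(20,120,90),(36,255,255))>0
def save(s,n): cv2.imwrite(f"pics/{n}.png",s["image"][...,::-1])
E
python3 - <<'E'
from h import *
st=read_state(); print({k:np.round(v,3).tolist() for k,v in st.items()})
for n in("scene","top"):
    s=snapshot(n); save(s,n+"0"); W=pts(s); m=yellow(s).astype(np.uint8)
    k,l,stt,c=cv2.connectedComponentsWithStats(m)
    print(n,s["fov_y"],s["cx"],s["cy"],{k for k in s})
    for i in range(1,k):
        if stt[i,4]>40:
            p=W[l==i]; print(stt[i],np.nanmedian(p,0).round(3),np.nanmin(p,0).round(3),np.nanmax(p,0).round(3))
E
```

```text
{'clock': 0.0, 'q': [-77.376, 23.949, -0.591, 92.486, 0.269, 63.638, -3.037], 'qd': [-0.044, -0.006, 0.03, 0.0, 0.014, -0.038, 0.043], 'joint_efforts': [-0.001, -86.444, 0.679, -43.49, 0.019, 0.007, 0.0], 'tool_pos': [0.162, 0.603, 0.239], 'ee_rot': [-179.929, 0.004, 164.999], 'contact_force': [0.862, -0.285, 0.207], 'moment': [-0.003, -0.025, -0.019], 'gripper_force': 0.0, 'width': 1.001}
scene 53.167341561182305 315.73896067918514 241.1186837580508 {'image', 'depth', 'cx', 'cy', 'world_from_camera', 'fov_y'}
[268 210  58  28 319] [ 0.445 -0.026  0.118] [ 0.435 -0.094  0.112] [0.454 0.044 0.124]
top 43.41124768263154 303.7525359930155 232.85916798168415 {'image', 'depth', 'cx', 'cy', 'world_from_camera', 'fov_y'}
[283 241  47   7 174] [ 0.442 -0.024  0.12 ] [ 0.435 -0.091  0.109] [0.451 0.042 0.131]
```

View pics/scene0.png

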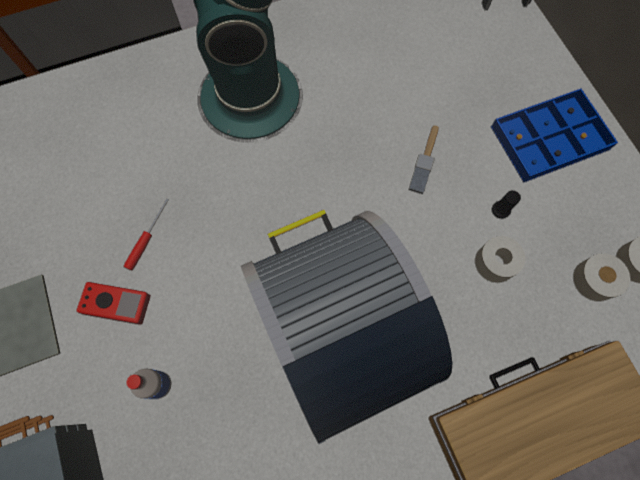

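View pics/top0.png

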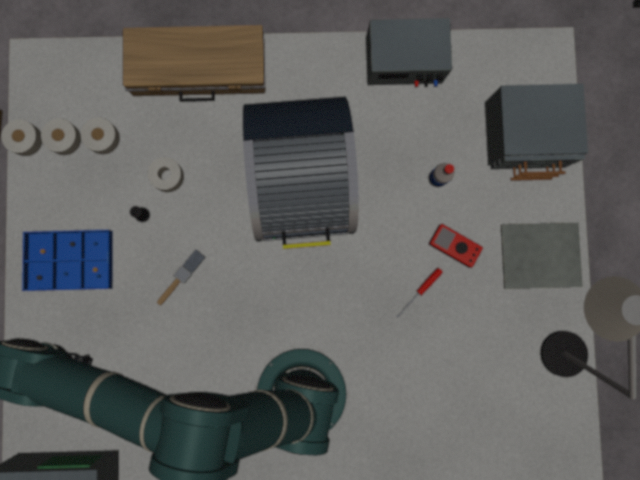

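The scene view shows the printer with the yellow handle at about (297,224). The top view shows the handle at (307,244), the printer yawed a few degrees, and the loose items clear of it on both sides.

```bash
python3 - <<'E'
from h import *
for n in("scene","top"):
    s=snapshot(n); W=pts(s); m=yellow(s)
    p=W[m]; p=p[(abs(p[:,0]-.443)<.03)&(abs(p[:,1]+.025)<.1)]
    vx,vy,x0,y0=cv2.fitLine(p[:,:2].astype(np.float32),cv2.DIST_HUBER,0,.01,.01).ravel()
    t=(p[:,:2]-[x0,y0])@[vx,vy]; mid=np.array([x0,y0])+np.array([vx,vy])*(t.min()+t.max())/2
    print(n,"bar yaw",np.degrees(np.arctan2(-vx,vy)),"len",np.ptp(t),"mid",mid, "z",np.nanpercentile(p[:,2],[50,95]))
    q=W.reshape(-1,3); q=q[(q[:,2]>.1)&(q[:,2]<.3)&(q[:,0]>.46)&(q[:,0]<.9)&(abs(q[:,1]+.05)<.25)]
    r=cv2.minAreaRect(q[:,:2].astype(np.float32)); print("rect",r, "zmax",np.percentile(q[:,2],99.5))
E
```

```text
scene bar yaw -177.00232 len 0.1384831166086908 mid [ 0.4451928  -0.02481014] z [0.11779021 0.12131747]
rect ((0.666313648223877, -0.012155279517173767), (0.4205538332462311, 0.3028293550014496), 3.3156652450561523) zmax 0.2605808405459934
top bar yaw -176.77077 len 0.1336638016391608 mid [ 0.44201813 -0.02443252] z [0.12040713 0.12789205]
rect ((0.6646339297294617, -0.011731132864952087), (0.41411545872688293, 0.3031519651412964), 3.249072313308716) zmax 0.2657395083817135
```

```bash
python3 -m jog '[{"dx":25,"dy":-40,"dz":0,"spin":-5},{"dx":50,"dy":-80,"dz":0,"spin":-10},{"dx":70,"dy":-120,"dz":0,"spin":-15},{"dx":95,"dy":-165,"dz":0,"spin":-20},{"dx":115,"dy":-205,"dz":0,"spin":-25},{"dx":135,"dy":-250,"dz":0,"spin":-30},{"dx":155,"dy":-295,"dz":0,"spin":-35},{"dx":175,"dy":-340,"dz":0,"spin":-40},{"dx":195,"dy":-385,"dz":0,"spin":-45},{"dx":215,"dy":-430,"dz":0,"spin":-50},{"dx":235,"dy":-475,"dz":0,"spin":-55},{"dx":250,"dy":-520,"dz":0,"spin":-60},{"dx":265,"dy":-560,"dz":0,"spin":-65},{"dx":275,"dy":-600,"dz":0,"spin":-70},{"dx":282,"dy":-628,"dz":0,"spin":-72},{"dx":282,"dy":-628,"dz":0,"spin":-72},{"dx":282,"dy":-628,"dz":0,"spin":-72},{"dx":282,"dy":-628,"dz":0,"spin":-72}]' 40 40; python3 - <<'E'
from h import *
s=snapshot("wrist"); save(s,"w1"); W=pts(s); m=yellow(s); p=W[m]; p=p[np.isfinite(p[:,0])&(p[:,2]>.08)]
vx,vy,x0,y0=cv2.fitLine(p[:,:2].astype(np.float32),cv2.DIST_HUBER,0,.01,.01).ravel()
t=(p[:,:2]-[x0,y0])@[vx,vy]
print(len(p),np.degrees(np.arctan2(vx,-vy)),np.ptp(t),np.array([x0,y0])+np.array([vx,vy])*(t.min()+t.max())/2,np.percentile(p[:,2],[5,50,95]), read_state()["q"])
E
```

```text
clock: 2.0
tool_pos: [0.4436, -0.0235, 0.2392]
ee_rot: [-180.0, -0.0, 93.1]
contact_force: [0.8, -0.6, 0.1]
width: 0.47
gripper_force: 0.0
3143 3.418459 0.13962556888871952 [ 0.44318964 -0.02623009] [0.11677793 0.11976053 0.12133659] [-35.31262879   5.4488497   36.69184901 117.90184419  -3.85897058
  57.79490295   6.41839952]
```

View pics/w1.png

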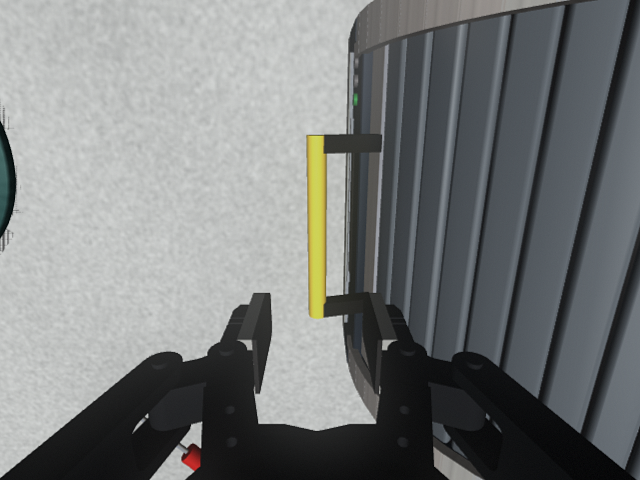

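The wrist view shows the bar (x 308–326) centred between the fingers, with the slats clear to its right. Going down and gripping.

```bash
python3 -m jog '[{"dx":0,"dy":-1,"dz":-35,"spin":0},{"dx":0,"dy":-2,"dz":-70,"spin":0},{"dx":0,"dy":-2,"dz":-100,"spin":0},{"dx":0,"dy":-2,"dz":-120,"spin":0},{"dx":0,"dy":-2,"dz":-132,"spin":0},{"dx":0,"dy":-2,"dz":-138,"spin":0},{"dx":0,"dy":-2,"dz":-138,"spin":0},{"dx":0,"dy":-2,"dz":-138,"spin":0}]' 40 40; python3 -m jog '[{"dx":0,"dy":0,"dz":0,"spin":0},{"dx":0,"dy":0,"dz":0,"spin":0},{"dx":0,"dy":0,"dz":0,"spin":0},{"dx":0,"dy":0,"dz":0,"spin":0},{"dx":0,"dy":0,"dz":0,"spin":0}]' 0 40
python3 - <<'E'
import numpy as np
r=235;a0=np.radians(13)
for k in range(0,29):
    a=a0+.05*k; d=r*(np.cos(a0)-np.cos(a)); print(k, round(d*np.cos(np.radians(3.2)),1), round(d*np.sin(np.radians(3.2)),1), round(r*(np.sin(a)-np.sin(a0)),1))
E
```

```text
clock: 2.85
tool_pos: [0.4442, -0.0262, 0.102]
ee_rot: [179.9, -0.0, 93.0]
contact_force: [0.5, -0.0, -0.1]
width: 0.465
gripper_force: 0.0
clock: 3.35
tool_pos: [0.4438, -0.0262, 0.1019]
ee_rot: [180.0, -0.0, 93.0]
contact_force: [-6.3, 0.2, 12.1]
width: 0.147
gripper_force: 38.9
0 0.0 0.0 0.0
1 2.9 0.2 11.4
2 6.4 0.4 22.6
3 10.5 0.6 33.6
4 15.0 0.8 44.4
5 20.2 1.1 55.0
6 25.8 1.4 65.3
7 32.0 1.8 75.3
8 38.6 2.2 85.0
9 45.7 2.6 94.3
10 53.3 3.0 103.3
11 61.3 3.4 111.9
12 69.7 3.9 120.1
13 78.6 4.4 127.8
14 87.8 4.9 135.1
15 97.3 5.4 141.9
16 107.2 6.0 148.2
17 117.4 6.6 154.1
18 127.9 7.1 159.4
19 138.6 7.7 164.1
20 149.5 8.4 168.4
21 160.6 9.0 172.1
22 172.0 9.6 175.2
23 183.4 10.3 177.7
24 195.0 10.9 179.7
25 206.6 11.6 181.1
26 218.3 12.2 181.9
27 230.1 12.9 182.1
28 241.8 13.5 181.8
```

```bash
python3 -m jog '[{"dx":3,"dy":0,"dz":11,"spin":0},{"dx":6,"dy":0,"dz":23,"spin":0},{"dx":10,"dy":1,"dz":34,"spin":0},{"dx":15,"dy":1,"dz":44,"spin":0},{"dx":20,"dy":1,"dz":55,"spin":0},{"dx":26,"dy":1,"dz":65,"spin":0}]' 0 40
```

```text
clock: 3.95
tool_pos: [0.4683, -0.0248, 0.1669]
ee_rot: [-179.8, -0.1, 93.0]
contact_force: [-12.5, 5.8, 0.8]
width: 0.145
gripper_force: 39.6
```

```bash
python3 -m jog '[{"dx":6,"dy":0,"dz":10,"spin":0},{"dx":13,"dy":1,"dz":20,"spin":0},{"dx":20,"dy":1,"dz":29,"spin":0},{"dx":27,"dy":2,"dz":38,"spin":0},{"dx":35,"dy":2,"dz":47,"spin":0},{"dx":44,"dy":3,"dz":55,"spin":0},{"dx":53,"dy":3,"dz":63,"spin":0},{"dx":62,"dy":4,"dz":70,"spin":0},{"dx":71,"dy":4,"dz":77,"spin":0}]' 0 40
```

```text
clock: 4.85
tool_pos: [0.5396, -0.0207, 0.2453]
ee_rot: [-179.8, -0.1, 93.0]
contact_force: [-19.8, 7.7, 21.6]
width: 0.147
gripper_force: 41.0
```

```bash
python3 -m jog '[{"dx":9,"dy":2,"dz":8,"spin":0},{"dx":19,"dy":2,"dz":14,"spin":0},{"dx":29,"dy":3,"dz":20,"spin":0},{"dx":40,"dy":3,"dz":24,"spin":0},{"dx":51,"dy":4,"dz":29,"spin":0},{"dx":62,"dy":5,"dz":32,"spin":0},{"dx":73,"dy":5,"dz":36,"spin":0}]' 0 40
```

```text
clock: 5.55
tool_pos: [0.614, -0.0163, 0.2805]
ee_rot: [-180.0, 0.0, 93.0]
contact_force: [-0.1, 1.1, -9.9]
width: 0.147
gripper_force: 40.0
```

```bash
python3 -m jog '[{"dx":11,"dy":1,"dz":2,"spin":0},{"dx":23,"dy":1,"dz":3,"spin":0},{"dx":34,"dy":2,"dz":5,"spin":0},{"dx":46,"dy":3,"dz":6,"spin":0},{"dx":57,"dy":3,"dz":6,"spin":0},{"dx":66,"dy":4,"dz":6,"spin":0},{"dx":66,"dy":4,"dz":6,"spin":0}]' 0 40
```

```text
clock: 6.25
tool_pos: [0.6809, -0.0123, 0.2866]
ee_rot: [179.9, 0.0, 93.0]
contact_force: [-0.6, 1.0, 7.6]
width: 0.146
gripper_force: 42.8
```

```bash
python3 -m jog '[{"dx":0,"dy":0,"dz":0,"spin":0},{"dx":0,"dy":0,"dz":0,"spin":0},{"dx":0,"dy":0,"dz":0,"spin":0},{"dx":0,"dy":0,"dz":20,"spin":0},{"dx":0,"dy":0,"dz":55,"spin":0},{"dx":0,"dy":0,"dz":85,"spin":0},{"dx":-15,"dy":0,"dz":95,"spin":0},{"dx":-40,"dy":-2,"dz":95,"spin":8},{"dx":-70,"dy":-4,"dz":95,"spin":16},{"dx":-108,"dy":-6,"dz":90,"spin":24},{"dx":-108,"dy":-6,"dz":80,"spin":32},{"dx":-108,"dy":-6,"dz":70,"spin":40},{"dx":-108,"dy":-6,"dz":55,"spin":48},{"dx":-108,"dy":-6,"dz":40,"spin":56},{"dx":-108,"dy":-6,"dz":25,"spin":64},{"dx":-108,"dy":-6,"dz":10,"spin":72},{"dx":-108,"dy":-6,"dz":0,"spin":80},{"dx":-108,"dy":-6,"dz":0,"spin":88},{"dx":-108,"dy":-6,"dz":0,"spin":90},{"dx":-108,"dy":-6,"dz":0,"spin":90}]' 40 40; python3 - <<'E'
from h import *
s=snapshot("scene"); save(s,"scene1"); s=snapshot("wrist"); save(s,"w2"); W=pts(s)
k,l,t,c=cv2.connectedComponentsWithStats(yellow(s).astype(np.uint8))
for i in range(1,k):
    if t[i,4]>100:
        p=W[l==i]; p=p[np.isfinite(p[:,0])]; print(t[i],np.median(p,0).round(3),p.min(0).round(3),p.max(0).round(3))
        q=p[p[:,2]>p[:,2].max()-.006]; print("top rect",cv2.minAreaRect((q[:,:2]*1000).astype(np.float32)),q[:,2].max())
print(np.round(read_state()["q"],1), np.array(s["world_from_camera"]).round(3))
E
```

```text
clock: 8.25
tool_pos: [0.5716, -0.0185, 0.2853]
ee_rot: [-180.0, -0.0, -177.0]
contact_force: [1.3, 0.4, 0.4]
width: 0.47
gripper_force: 0.0
[ 284  177   67   75 3401] [ 0.569 -0.019  0.103] [ 0.542 -0.049  0.021] [0.6   0.019 0.137]
top rect ((571.3504638671875, -19.2573184967041), (54.71438217163086, 13.339303970336914), 3.1957900524139404) 0.13718940028803273
[-19.1  16.9  22.1  97.8  -6.8  66.7  97.7] [[-0.05  -0.948 -0.316  0.49 ]
 [ 0.999 -0.048 -0.016 -0.024]
 [ 0.    -0.316  0.949  0.421]
 [ 0.     0.     0.     1.   ]]
```

View pics/w2.png

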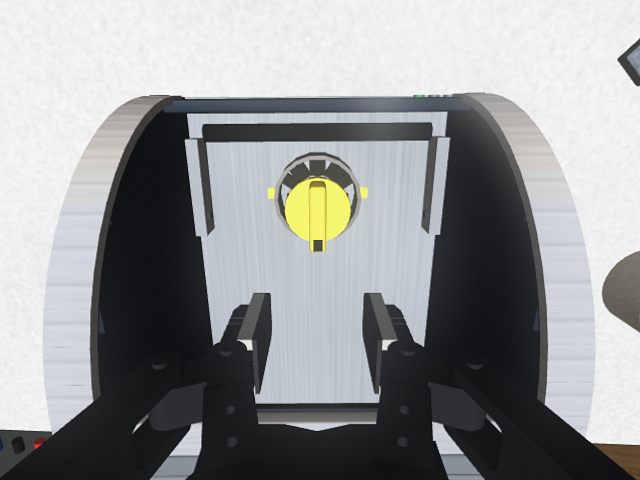

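View pics/scene1.png

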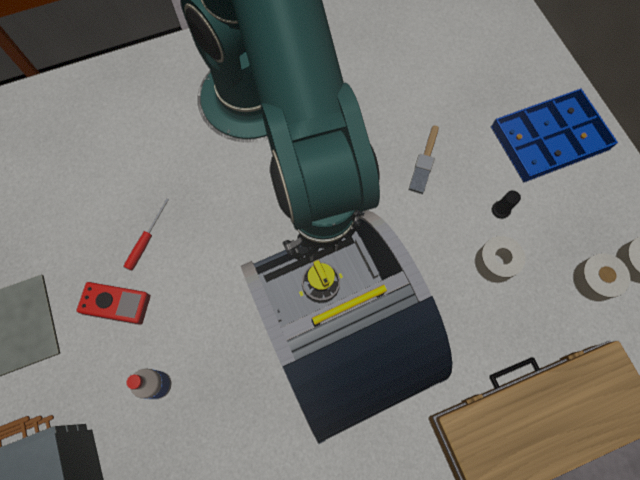

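The wrist view shows the cartridge's bar upright at (318,215), aligned with the tool, lugs at (270,193) and (364,193). The scene view shows the shutter staying open with its handle at (350,305). Bar centre (571,-19) agrees with the socket. Descending.

```bash
python3 -m jog '[{"dx":0,"dy":-1,"dz":-30,"spin":0},{"dx":0,"dy":-1,"dz":-60,"spin":0},{"dx":0,"dy":-1,"dz":-90,"spin":0},{"dx":0,"dy":-1,"dz":-110,"spin":0},{"dx":0,"dy":-1,"dz":-125,"spin":0}]' 40 80;  python3 -m jog '[{"dx":0,"dy":0,"dz":-12,"spin":0},{"dx":0,"dy":0,"dz":-24,"spin":0},{"dx":0,"dy":0,"dz":-36,"spin":0},{"dx":0,"dy":0,"dz":-44,"spin":0},{"dx":0,"dy":0,"dz":-44,"spin":0},{"dx":0,"dy":0,"dz":-44,"spin":0}]'; python3 -c "
from h import *
s=snapshot('scene'); cv2.imwrite('pics/s2.png',cv2.resize(s['image'][180:460,200:480,::-1],None,fx=2,fy=2))"
```

```text
clock: 8.85
tool_pos: [0.5714, -0.0193, 0.159]
ee_rot: [-180.0, -0.1, -177.1]
contact_force: [-0.4, -0.2, 0.3]
width: 0.469
gripper_force: 0.0
clock: 9.45
tool_pos: [0.5719, -0.0194, 0.1165]
ee_rot: [-180.0, 0.0, -177.0]
contact_force: [0.2, -0.5, 0.2]
width: 0.469
gripper_force: 0.0
```

View pics/s2.png

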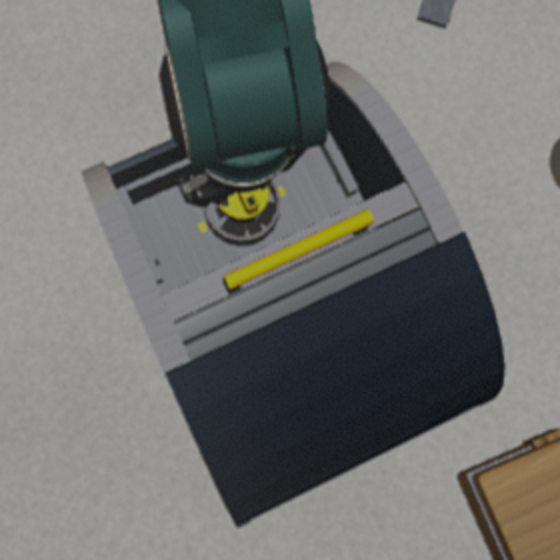

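The crop shows the gripper over the bar at (250,200), with the wrist clear of the handle. Gripping, then pressing down.

```bash
python3 -m jog '[{"dx":0,"dy":0,"dz":0,"spin":0},{"dx":0,"dy":0,"dz":0,"spin":0},{"dx":0,"dy":0,"dz":0,"spin":0},{"dx":0,"dy":0,"dz":0,"spin":0},{"dx":0,"dy":0,"dz":0,"spin":0}]' 0 80; python3 -m jog '[{"dx":0,"dy":0,"dz":-3,"spin":0},{"dx":0,"dy":0,"dz":-6,"spin":0},{"dx":0,"dy":0,"dz":-9,"spin":0},{"dx":0,"dy":0,"dz":-11,"spin":0},{"dx":0,"dy":0,"dz":-11,"spin":0}]'
```

```text
clock: 10.0
tool_pos: [0.5719, -0.0193, 0.1165]
ee_rot: [-180.0, 0.0, -177.0]
contact_force: [-0.3, -0.6, 3.5]
width: 0.146
gripper_force: 78.8
clock: 10.5
tool_pos: [0.5719, -0.0193, 0.105]
ee_rot: [-180.0, 0.0, -177.0]
contact_force: [0.2, -0.1, 6.1]
width: 0.149
gripper_force: 79.1
```

```bash
python3 -m jog '[{"dx":0,"dy":0,"dz":0,"spin":-7},{"dx":0,"dy":0,"dz":0,"spin":-14},{"dx":0,"dy":0,"dz":0,"spin":-21},{"dx":0,"dy":0,"dz":0,"spin":-28}]'; python3 -m jog '[{"dx":0,"dy":0,"dz":0,"spin":-7},{"dx":0,"dy":0,"dz":0,"spin":-14},{"dx":0,"dy":0,"dz":0,"spin":-21},{"dx":0,"dy":0,"dz":0,"spin":-28},{"dx":0,"dy":0,"dz":0,"spin":-35},{"dx":0,"dy":0,"dz":0,"spin":-42},{"dx":0,"dy":0,"dz":0,"spin":-49},{"dx":0,"dy":0,"dz":0,"spin":-56},{"dx":0,"dy":0,"dz":0,"spin":-62},{"dx":0,"dy":0,"dz":0,"spin":-64},{"dx":0,"dy":0,"dz":0,"spin":-64}]'; python3 -c "
from h import *
print(read_state()['moment'])"
```

```text
clock: 10.9
tool_pos: [0.572, -0.0194, 0.1052]
ee_rot: [180.0, 0.0, 154.7]
contact_force: [0.8, -0.0, 7.0]
width: 0.148
gripper_force: 79.3
clock: 12.0
tool_pos: [0.5718, -0.0195, 0.1051]
ee_rot: [-180.0, 0.0, 90.9]
contact_force: [-0.7, -1.1, 6.2]
width: 0.145
gripper_force: 79.3
[-0.1745398   0.1639928  -0.03101082]
```

```bash
python3 -m jog '[{"dx":0,"dy":0,"dz":2,"spin":0},{"dx":0,"dy":0,"dz":4,"spin":0},{"dx":0,"dy":0,"dz":4,"spin":0}]' 0 80;  python3 -m jog '[{"dx":0,"dy":0,"dz":0,"spin":0},{"dx":0,"dy":0,"dz":0,"spin":0},{"dx":0,"dy":0,"dz":0,"spin":0},{"dx":0,"dy":0,"dz":0,"spin":0},{"dx":0,"dy":0,"dz":15,"spin":0},{"dx":0,"dy":0,"dz":35,"spin":0},{"dx":0,"dy":0,"dz":70,"spin":0},{"dx":0,"dy":0,"dz":105,"spin":0},{"dx":-15,"dy":0,"dz":145,"spin":0},{"dx":-30,"dy":0,"dz":180,"spin":0},{"dx":-30,"dy":0,"dz":180,"spin":0},{"dx":-30,"dy":0,"dz":180,"spin":0}]' 40; python3 - <<'E'
from h import *
s=snapshot("wrist"); save(s,"w3"); W=pts(s)
k,l,t,c=cv2.connectedComponentsWithStats(yellow(s).astype(np.uint8))
for i in range(1,k):
    if t[i,4]>100:
        p=W[l==i]; p=p[np.isfinite(p[:,0])]; print(t[i],p.min(0).round(3),p.max(0).round(3))
        q=p[p[:,2]>p[:,2].max()-.006]; print("top rect",cv2.minAreaRect((q[:,:2]*1000).astype(np.float32)),q[:,2].max())
s=snapshot("scene"); cv2.imwrite('pics/s3.png',s["image"][...,::-1])
E
```

```text
clock: 12.3
tool_pos: [0.5718, -0.0195, 0.1092]
ee_rot: [-180.0, 0.0, 91.0]
contact_force: [-0.5, -0.1, 4.8]
width: 0.147
gripper_force: 79.1
clock: 13.5
tool_pos: [0.5418, -0.0192, 0.2906]
ee_rot: [179.9, -0.1, 91.0]
contact_force: [0.1, 0.6, -0.2]
width: 0.469
gripper_force: 0.0
[ 317  176   64   72 3134] [ 0.542 -0.049  0.056] [0.608 0.009 0.13 ]
top rect ((571.3512573242188, -20.184324264526367), (13.995376586914062, 54.52432632446289), 1.13299560546875) 0.13003754029815212
[ 617  362   23   96 1193] [ 0.679 -0.083  0.294] [ 0.689 -0.037  0.303]
top rect ((680.7506713867188, -62.31523895263672), (7.161445617675781, 44.432708740234375), 11.15185546875) 0.30256036927441676
```

View pics/w3.png

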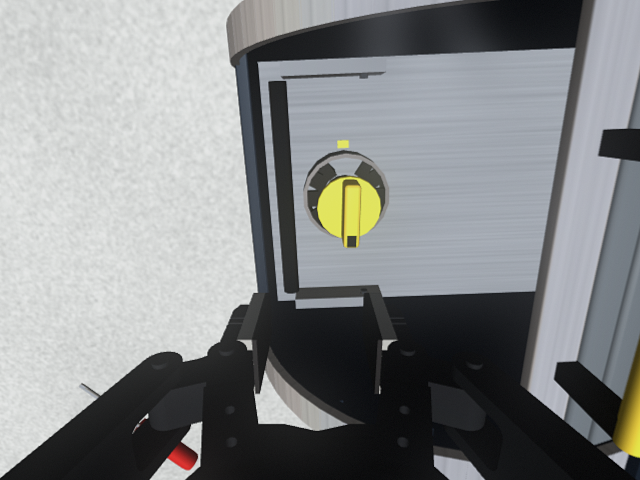

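View pics/s3.png

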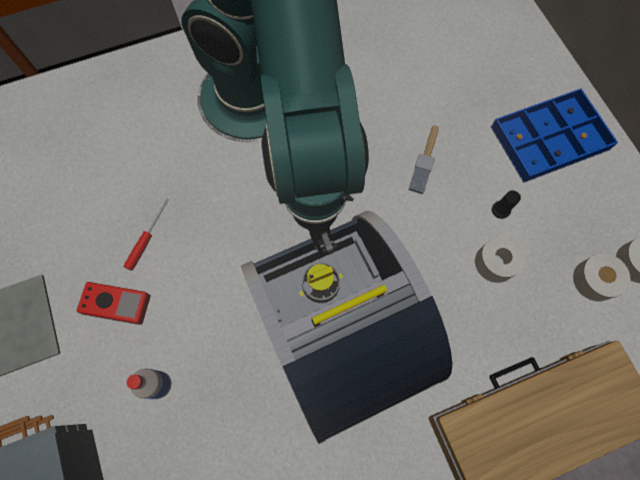

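The wrist view shows the bar at (350,215) turned across the printer (92°). Its top is 7 mm lower at 0.130 m, so it is locked. The scene view shows the shutter open with its handle at (350,305), the other things in place and the gripper clear.

```bash
python3 -c "
from plant import *
print(sign_off())"
```

```text
the job is handed in; nothing more can be done
None
```

The job is handed in at about 13.5 s: the shutter stays open by itself, the cartridge is locked 7 mm down after a 92° clockwise turn, and the other things on the bench were not touched.

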